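# Zero the colour reader and present the thick glaze test rod

## Task

Zero the colour reader while its nest is empty: press its push button fully down and let it come up again. Then take the thicker of the two glaze test rods off the wooden rest, lay it centred along the V nest of the reader and push it gently straight down, so that it bears on both faces of the V and the sprung nest is down at its stop, and finish while still holding it pressed there: the job ends with the rod held down, not released. Do not ram it, and leave the slim rod, the jars, the eraser and the loose tile where they are.

Things in the scene. Friction and masses are not known exactly. Their poses are not given: they have to be found in the camera images.
- reader: Bench colour reader, fixed: light grey housing 150 mm (x) by 250 mm (y), top 45 mm above the table; push button at its front right corner, tilted display behind that, sprung V nest on its left half. Origin at the centre of its underside, x away from the robot; it is turned by up to 15 degrees.
- zero_button_top (a point): Centre of the top of the reader's round black push button, 24 mm in diameter on a 40 mm grey collar. 67 mm above the table when up; goes straight down. The display behind it (reader +x) starts 55 mm from its centre and rises to about 71 mm above the table.
- zero_button (a joint): Travel of that button: 0 up, 0.006 m fully down. Spring: about 1.5 N to start, 5 N at the bottom; it comes up by itself.
- nest_seat (a point): Point on the axis of the V nest, midway along it, where the centre of the seated thick rod comes: 87 mm above the table with the nest up; moves with the nest. y runs along the V (the rod's axis goes along y, either way round), z up. The V is 90 degrees, open upwards, 42 mm wide at its top, which is 3 mm below this point.
- nest (a joint): Downward travel of the sprung nest: 0 up, 0.008 m down at its stop. Pushing it takes about 5 N to start and 13 N at the bottom; the rod's own weight does not move it.
- near_flank: The V faces on the robot's side, one on each of the two steel V-blocks. Each block is 50 mm wide (x) and 20 mm long (y), from |y| = 25 to 45 mm; between them is a free gap of 50 mm with room for the fingers. Origin on top of the flat carriage (72 x 114 mm) with the glass window, midway between the blocks, 30 mm below nest_seat.
- far_flank: The V faces on the far side of the V, across from near_flank, on the same two V-blocks. Same origin and axes. The faces are rigid: a rod held stiffly a fraction of a millimetre to one side bears on one face only and pushes the tool sideways.
- thick_rod: Thick glaze test rod, a white ceramic cylinder 34 mm in diameter and 120 mm long, about 0.2 kg. Origin at its centre, its y axis along the cylinder. It lies level in one of the two notches of the rod rest, its axis 46 mm above the table.
- slim_rod: Slim glaze test rod, the same white ceramic, 24 mm in diameter and 100 mm long, 0.1 kg; lies level in the other notch, its axis 39 mm above the table. Origin at its centre, y along the cylinder. To be left there.
- rod_rest: Fixed wooden rest: a board 160 x 96 mm, 8 mm thick, with two notched combs along its x axis, 37 mm high, each 14 mm thick at y = -35 and +35 mm, 56 mm clear between them. Two notches, at x = -37.5 and +37.5 mm; which rod lies in which one varies. Origin at the centre of its underside.
- jar_teal: Loose jar of paint with a white lid, 40 mm in diameter, 45 mm high, behind the reader; bystander. Origin at the centre of its underside.
- jar_olive: Second loose jar of paint with a white lid, 40 mm in diameter, 49 mm high, at the left of the rest, beside the loose tile; bystander. Origin at the centre of its underside.
- eraser: Loose eraser in a sleeve, 22 x 52 x 12 mm, near the front edge of the table; bystander. Origin at the centre of its underside.
- tile_amber: Loose glaze test tile, 50 x 50 x 9 mm, at the left of the rest; bystander. Origin at the centre of its underside.

How it is judged:
On the way, in this order (a step that is already met when the one before it is completed fails the run):
1. the zero button is fully down (at least 4.5 of its 6 mm) with the nest up and empty (value of joint zero_button above 0.0045 m and value of joint nest below 0.001 m and distance between thick_rod and nest_seat above 0.06 m), for 0.05 s.
2. the button has come up again, the nest still empty (value of joint zero_button below 0.001 m and distance between thick_rod and nest_seat above 0.06 m), for 0.1 s.
3. the thick rod is held in the fingers, lifted clear of the rest (contact force between the fingers and thick_rod above 1 N and contact force between rod_rest and thick_rod below 0.05 N and height (world z) of thick_rod above 0.075 m), for 0.1 s.
At the end, for the whole second after the job is handed in: Fingers still hold the thick rod (>3 N), pressing it on both V faces (>0.6 N each): axis on the nest axis (2 mm sideways, 2 mm in height, 3 degrees), centre within 12 mm of the nest's middle, nest down by at least 6 of its 8 mm, button up, nothing moving (value of joint nest above 0.006 m and contact force between thick_rod and near_flank above 0.6 N and contact force between thick_rod and far_flank above 0.6 N and contact force between the fingers and thick_rod above 3 N and horizontal distance between thick_rod and nest_seat below 0.012 m and x of thick_rod in the frame of nest_seat between -0.002 and 0.002 m and z of thick_rod in the frame of nest_seat between -0.003 and 0.002 m and angle between the y axis of thick_rod and the y axis of nest_seat, either way round below 0.05 rad and value of joint zero_button below 0.001 m and linear speed of thick_rod below 0.02 m/s); the arm keeps its last pose, push and grip.
It fails at once if the rod is rammed into the V (over 60 N on one face) (contact force between thick_rod and near_flank above 60 N or contact force between thick_rod and far_flank above 60 N).
It fails at once if the slim rod, a jar, the eraser or the loose tile is moved by more than 25 mm (distance of any of slim_rod, jar_teal, jar_olive, eraser, tile_amber from where it was at the start of the episode above 0.025 m).
It also fails if it takes over 58 s, if anything falls off the work surface, if the arm or the gripper's body presses on something with over 40 N, if the wrist force passes 120 N, or if a joint passes its speed limit or range.

## Robot

A 6-joint arm with a two-finger parallel gripper is mounted at the origin on a cart in front of the work surface, level with it; the furniture and walls round the work are solid. World frame = base frame: x ahead of the robot, y to its left, z up, the work surface at z = 0. Lengths are in m, angles in rad, forces in N, time in s.
With the tool pointing down it reaches from about 0.3 to 0.875 m from the base axis. Payload 6.4 kg.
Tool frame: the origin (TCP) lies at the very end of the fingers, on their centre line; the grasp point (between the pads) lies 19 mm behind it; z points along the fingers, y is the line along which they close (so a half turn about z gives the same grasp; the last joint's range is limited). The gripper opens to 85 mm and grips with 20 to 120 N. Pads are 22 mm wide; open, the fingers measure 114 mm over their backs; the gripper's body (76 mm by 85 mm) begins 54 mm behind the grasp point. The pads swing forward as they close: fully open they stand 13 mm farther back than shut.
Start: joints at [0.955, 0.181, 1.607, -0, 1.354, -0.206], TCP at [0.229, 0.527, 0.231] pointing down, gripper open.
Joint ranges: [-2.99, 2.99], [-0.89, 2.07], [0.3, 2.58], [-1.14, 4.28], [0, 2.63], [-3.12, 3.12]. Speed limits (rad/s): [2.57, 2.57, 3.01, 3.14, 3.14, 3.14].

## Interface

Orientations are given as a unit quaternion [w, x, y, z].
In Python, from bench import ctrl gives the robot as it stands.
- The arm moves only by the tool jog_arm, never from a script. Its argument "series" is a list that holds one entry, the list of rows, each a list of 7 numbers: the shift along the tool's x, y, z in mm, then the turn, a rotation vector about the tool's x, y, z in rad, then the finger opening in mm, from 0 to 85.4. In form: [[[tx, ty, tz, rx, ry, rz, gripper], ...]]. A call has exactly 10 rows; each row shifts and turns the commanded pose from where the row before left it, along the tool's axes as they then stand; what a row does not reach is not made up. A row lasts 1/10 s, in which the tool goes at most 50 mm and 8.59 degrees, less where a joint would pass 70% of its speed; a pose out of reach is approached as far as the arm can. A call with a gripper value outside its range is refused whole. The fingers move at their own pace and stop on an object; the grip force is fixed at half the most. Time passes only in rows, so rows that do not move let the fingers close, or fill a call up. It gives the time, the measured TCP pose, the force, the opening and the grip force at its end, in the units of the state.
- ctrl.get_obs(): the state, without advancing time (a new reading comes with each control period).
- ctrl.camera(name): name is "scene" or "top" or "wrist"; returns a dict with "frame" (400x640x3 uint8, blue, green, red), "z_map" (400x640 float32, m along the optical axis (not along the pixel's ray), 0 where there is no reading), "fx", "fy", "cx", "cy" (pixels), "xyz" and "rotation" of the camera in the world. Camera axes: x right, y down, z forward; pixel columns grow to the right and rows downward; lengths in m; the calibration is good to about 2 mm. A picture is of the moment at which its call begins.
- ctrl.hand_in(): hands the job in; it is judged then, once.
The state is a dict: "time_s": time; "q": joint angles; "dq": joint speeds; "joint_efforts": joint torques, N m; "eef_pos": TCP position; "eef_rot": TCP orientation; "wrist_force": force on the tool from outside, world axes, zero at the start; "torque": the same for the moment, N m; "opening": opening from 0.0 (shut) to 1.0 (fully open); "grasp_force": force on a finger pad.
Only numpy, scipy, OpenCV 4.12 (cv2) and the standard library are available. Lean on these libraries where they do the work, as an engineer would, in place of code of your own. Each camera call takes 0.05 s, during which the arm holds its last target. There are 200 camera calls.

## Working session

There is one attempt and no reset: what is moved stays moved. The work goes in short steps, Python scripts to look and compute and a tool call to move; the robot and the scene stay as the last step left them, time stands still between calls to the robot, and variables do not carry over. Pictures are saved under pics/ and viewed, at most 10 in all, crops included, and the job is handed in when it is done.

Besides the shell and the picture viewer there is one more tool, called after "Emit:" as name(argument=value, ...) on one line, values as JSON. jog_arm: Moves the arm, as the interface text tells. Its arguments: {"type":"object","properties":{"series":{"type":"array"}},"required":["series"]}

```bash
ls; mkdir -p pics; python3 - <<'E'
from bench import ctrl
import cv2,numpy as np
o=ctrl.get_obs();print({k:np.round(v,3).tolist() for k,v in o.items()})
for n in("top","scene"):
    c=ctrl.camera(n);cv2.imwrite(f"pics/{n}0.png",c["frame"]);np.savez(f"{n}0.npz",**c)
    print(n,c["fx"],c["fy"],c["cx"],c["cy"],np.round(c["xyz"],4),np.round(c["rotation"],4).tolist())
E
```

```text
pics
{'time_s': 0.0, 'q': [0.955, 0.182, 1.608, -0.0, 1.354, -0.206], 'dq': [0.001, 0.0, 0.001, -0.001, 0.002, 0.0], 'joint_efforts': [-0.002, -44.488, -35.133, -0.001, 0.009, 0.0], 'eef_pos': [0.229, 0.527, 0.23], 'eef_rot': [-0.0, 0.203, 0.979, -0.001], 'wrist_force': [0.048, -0.718, 0.048], 'torque': [0.016, -0.031, -0.001], 'grasp_force': 0.0, 'opening': 1.002}
top 513.076293843831 513.076293843831 322.08518853100566 202.99343931497447 [0.3833 0.0639 1.3246] [-0.0379, 0.7096, -0.7012, 0.0581]
scene 389.82430341774403 389.82430341774403 321.52492843515097 195.71317174684674 [-0.1399 -0.532   0.5949] [-0.4547, 0.7823, -0.3645, 0.2201]
```

View pics/top0.png

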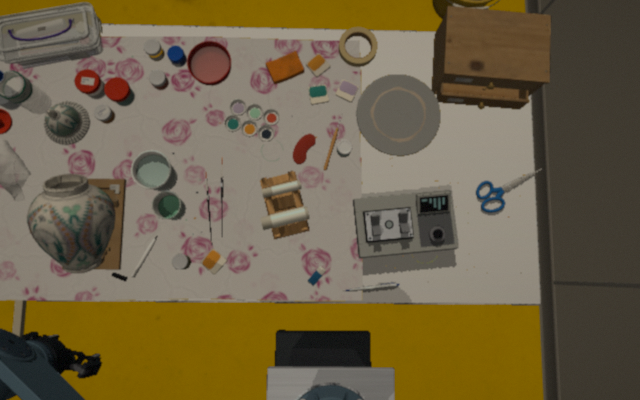

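View pics/scene0.png

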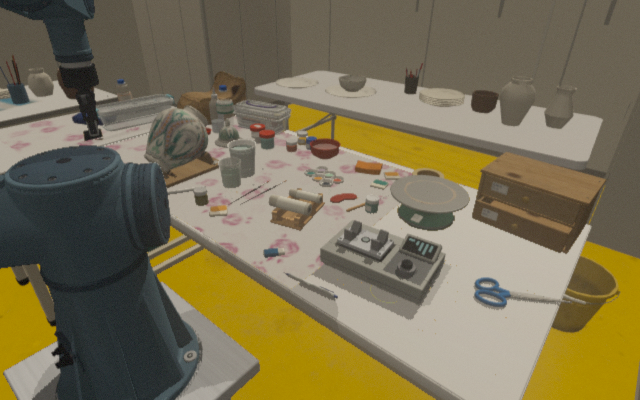

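Top view: reader centred near (405,222), with the button at (437,234) and the nest blocks at (372–405,225). The thick rod is at (285,218) and the slim rod at (281,188). The scene view confirms this.

```bash
cat > h.py <<'E'
import numpy as np,cv2
from scipy.spatial.transform import Rotation as R
def rot(q): return R.from_quat([q[1],q[2],q[3],q[0]])
def world(c,u,v,z=None):
    """pixel -> world: by depth map, or onto plane z"""
    u=np.asarray(u,float);v=np.asarray(v,float)
    d=np.stack([(u-c["cx"])/c["fx"],(v-c["cy"])/c["fy"],np.ones_like(u)],-1)
    d=rot(c["rotation"]).apply(d.reshape(-1,3)).reshape(d.shape)
    s=c["z_map"][v.astype(int),u.astype(int)] if z is None else (z-c["xyz"][2])/d[...,2]
    return c["xyz"]+d*np.asarray(s)[...,None]
def cloud(c):
    v,u=np.mgrid[0:400,0:640]; return world(c,u,v)
def rect(P,m):
    r=cv2.minAreaRect(P[m][:,:2].astype(np.float32)*1000); return np.round(r[0],1),np.round(r[1],1),round(r[2],1)
def px(c,p):
    q=rot(c["rotation"]).inv().apply(np.asarray(p)-c["xyz"]);return q[...,:2]/q[...,2:]*c["fx"]+[c["cx"],c["cy"]]
E
python3 - <<'E'
from h import *
c=dict(np.load("top0.npz"));P=cloud(c);f=c["frame"]
u,v=np.meshgrid(np.arange(640),np.arange(400))
def box(a,b,e,g):return (u>=a)&(u<=e)&(v>=b)&(v<=g)
z=P[...,2]
b=box(345,180,465,262)
print("table z",np.median(z[box(410,265,450,280)]))
print("reader top",rect(P,b&(z>.035)&(z<.09)))
print("vblock/hi",rect(P,box(355,200,412,250)&(z>.066)))
print("carriage",rect(P,box(355,195,415,250)&(z>.05)))
print("hts", np.round(z[225,355:460:3]*1000).astype(int), np.round(z[234,420:456:2]*1000).astype(int))
for n,bb,zz in(("rodT",(255,204,312,230),.046),("rodS",(255,176,305,198),.042)):
    m=box(*bb)&(f.min(2)>120)&(z>zz-.008)
    print(n,rect(P,m),m.sum(),z[m].max())
print("btn",rect(P,box(425,222,452,246)&(f.max(2)<60)&(z>.055)),world(c,437,234,.067))
for n,bb in(("rest",(255,165,315,242)),("reader",(345,180,465,265))):
    x0,y0,x1,y1=bb
    cv2.imwrite(f"pics/{n}.png",cv2.resize(f[y0:y1,x0:x1],None,fx=6,fy=6,interpolation=cv2.INTER_CUBIC))
E
```

```text
table z -9.91023000379565e-05
reader top (array([ 512.3, -184. ]), array([150.3, 251.6]), 6.0)
vblock/hi (array([470.4, -54. ]), array([ 77.3, 283. ]), 21.2)
carriage (array([494.9, -62.7]), array([125.9, 313.3]), 19.5)
hts [ 4 51 48 44 59 55 58 57 59 56 60 52 60 57 49 68 68 70 56 39 45 42 48 48
 43 48 38 49 48 48 45 45 45 45 -4] [43 47 44 45 49 59 60 64 68 66 67 64 61 43 44 47 49 47]
rodT (array([527. , 114.6]), array([18.9, 86.9]), 14.7) 251 0.06902297320093331
rodS (array([494.1, 111.3]), array([231.5,  66.7]), 7.0) 127 1.3245720274658495
btn (array([ 429.1, -108.9]), array([ 29.6, 356.6]), 18.9) [ 0.48204458 -0.25607411  0.067     ]
```

View pics/reader.png

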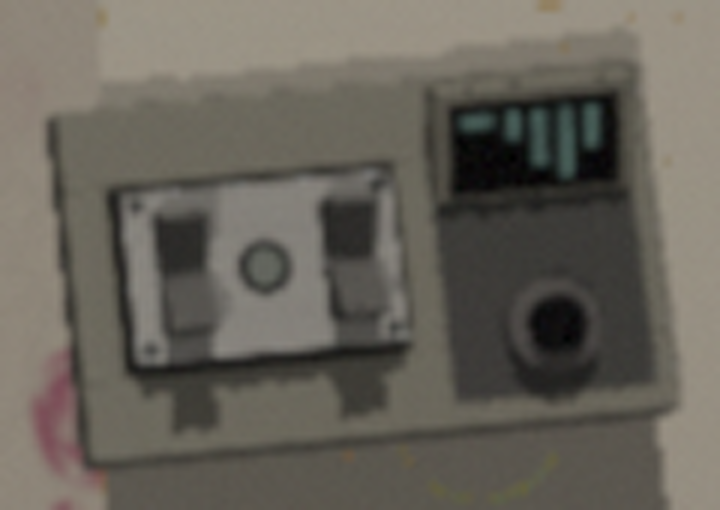

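Crop (6×, offset 345,180): the reader is clear. Window centre at crop (265,267), V-blocks at (187,272) and (350,258), button at (558,322), and yaw is about +6°. Next I'll measure the rods and the main points.

```bash
python3 - <<'E'
from h import *
c=dict(np.load("top0.npz"))
print("window",world(c,345+265/6,180+267/6,.057),"btn",world(c,345+558/6,180+322/6,.067))
f=c["frame"][165:242,255:315];hsv=cv2.cvtColor(f,cv2.COLOR_BGR2HSV)
m=((hsv[...,1]<60)&(hsv[...,2]>110)).astype(np.uint8)
n,l,s,ce=cv2.connectedComponentsWithStats(m)
for i in range(1,n):
    if s[i,4]>80:
        p=cv2.minAreaRect(np.argwhere(l==i)[:,::-1].astype(np.float32));print(s[i],p)
        b=cv2.boxPoints(p)+[255,165];print(np.round(world(c,b[:,0],b[:,1],.046),4).tolist(),world(c,p[0][0]+255,p[0][1]+165,.055))
E
```

```text
window [ 0.5050483  -0.13917046  0.057     ] btn [ 0.48289987 -0.25857948  0.067     ]
[   0    0   60   77 2822] ((29.5, 38.0), (76.0, 59.0), 90.0)
[[0.653, 0.199, 0.046], [0.6554, 0.0497, 0.046], [0.4625, 0.0473, 0.046], [0.4607, 0.1937, 0.046]] [0.55569042 0.12213186 0.055     ]
```

View pics/rest.png

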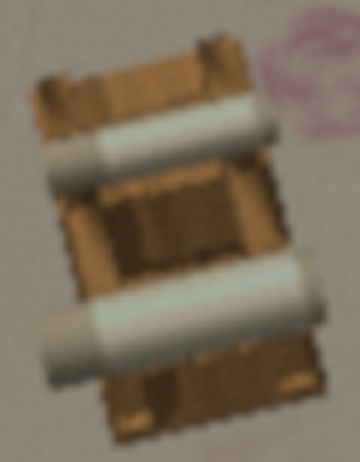

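Emit:
jog_arm(series=[[[-42, -25, 0, 0, 0, 0, 0], [-42, -25, 0, 0, 0, 0, 0], [-42, -25, 0, 0, 0, 0, 0], [-42, -25, 0, 0, 0, 0, 0], [-42, -25, 0, 0, 0, 0, 0], [-42, -25, 0, 0, 0, 0, 0], [-42, -25, 0, 0, 0, 0, 0], [-42, -25, 0, 0, 0, 0, 0], [-42, -25, 0, 0, 0, 0, 0], [-42, -25, 0, 0, 0, 0, 0]]])

```text
time_s: 1.1
eef_pos: [0.5153, 0.1289, 0.2311]
eef_rot: [-0.0, 0.204, 0.979, 0.0]
wrist_force: [0.5, 0.9, 0.6]
opening: 0.0
grasp_force: 0.0
```

Emit:
jog_arm(series=[[[0, 0, 0, 0, 0, 0.13, 0], [0, 0, 0, 0, 0, 0.13, 0], [0, 0, 0, 0, 0, 0.13, 0], [0, 0, 0, 0, 0, 0.13, 0], [0, 0, 0, 0, 0, 0.13, 0], [0, 0, 0, 0, 0, 0.13, 0], [0, 0, 0, 0, 0, 0.13, 0], [0, 0, 0, 0, 0, 0, 0], [0, 0, 0, 0, 0, 0, 0], [0, 0, 0, 0, 0, 0, 0]]])

```text
time_s: 2.1
eef_pos: [0.5146, 0.1308, 0.2311]
eef_rot: [-0.0, 0.612, 0.791, -0.0]
wrist_force: [-0.4, -0.2, -0.5]
opening: 0.003
grasp_force: 0.0
```

```bash
python3 - <<'E'
from h import *
from bench import ctrl
o=ctrl.get_obs();c=ctrl.camera("wrist");np.savez("w1.npz",**c);cv2.imwrite("pics/w1.png",c["frame"])
T=rot(o["eef_rot"]);print(o["time_s"],o["eef_pos"],T.as_matrix().round(3).tolist(),o["wrist_force"])
print("cam in tool",T.inv().apply(c["xyz"]-o["eef_pos"]),(T.inv()*rot(c["rotation"])).as_matrix().round(3).tolist(),c["fx"])
E
```

```text
2.1 [0.51457922 0.13076893 0.23109565] [[-0.251, 0.968, -0.0], [0.968, 0.251, -0.0], [0.0, -0.0, -1.0]] [-0.38358486 -0.16829058 -0.53095557]
cam in tool [ 0.0797321  -0.00047366 -0.14263555] [[0.0, -0.951, -0.308], [1.0, -0.0, 0.0], [-0.0, -0.308, 0.951]] 342.7754081896902
```

View pics/w1.png

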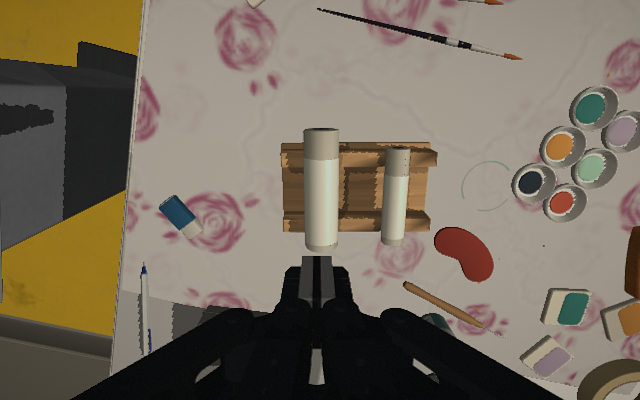

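Wrist view: the thick rod runs vertically from (321,130) to (322,250), with the slim rod to its right at (396,150–245). I'll measure the rod axis now.

```bash
python3 - <<'E'
from h import *
c=dict(np.load("w1.npz"))
hsv=cv2.cvtColor(c["frame"],cv2.COLOR_BGR2HSV)
sub=hsv[120:262,285:350]
m=((sub[...,1]<45)&(sub[...,2]>90))
for r in (160,170,180,190,200,210): # inside rest: wood background
    print(r,[int(x) for x in np.where(m[r-120])[0][[0,-1]]+285],end=" ")
L=[];
for r in list(range(160,212)):
    w=np.where(m[r-120])[0]
    w=w[(w>8)&(w<62)]+285
    if 25<np.ptp(w)<45: L.append(((w.min()+w.max())/2,r))
L=np.array(L);k=np.polyfit(L[:,1],L[:,0],1);print(len(L),k)
A=world(c,np.polyval(k,[150,225]),np.array([150,225]),.046)
d=A[0]-A[1];print(A,"axis yaw-90 deg",np.degrees(np.arctan2(-d[0],d[1])))
for r in (128,131,134,137,247,250,253): print(r,world(c,np.polyval(k,r),r,.063)[:2].round(4),hsv[r,int(np.polyval(k,r))],c["z_map"][r,321])
print(c["frame"][120:145,321].tolist());print(c["frame"][240:256,321].tolist())
E
```

```text
160 [304, 337] 170 [304, 338] 180 [304, 338] 190 [305, 337] 200 [305, 337] 210 [305, 337] 52 [-1.79287971e-03  3.21332579e+02]
[[0.5112874  0.15994749 0.046     ]
 [0.53072124 0.08572112 0.046     ]] axis yaw-90 deg 14.671772288070976
128 [0.5055 0.1813] [60 12 22] 0.32758057
131 [0.5061 0.1788] [ 22  49 129] 0.30657294
134 [0.5068 0.1762] [ 19  50 153] 0.30661038
137 [0.5075 0.1737] [ 22  49 152] 0.30685565
247 [0.5347 0.0694] [ 20  49 156] 0.33947468
250 [0.5356 0.0663] [ 21  49 156] 0.34171256
253 [0.5364 0.0631] [ 18  31 165] 0.41119006
[[144, 157, 165], [145, 158, 166], [143, 156, 164], [145, 157, 166], [145, 157, 166], [145, 157, 166], [148, 161, 169], [140, 152, 161], [21, 22, 21], [27, 29, 28], [62, 71, 76], [104, 122, 129], [125, 145, 155], [124, 143, 153], [123, 142, 153], [123, 143, 153], [123, 144, 153], [123, 144, 152], [123, 144, 153], [123, 144, 153], [124, 144, 153], [125, 145, 154], [125, 146, 154], [125, 145, 155], [125, 145, 155]]
[[159, 182, 192], [160, 183, 192], [159, 182, 191], [160, 182, 192], [160, 183, 192], [157, 180, 189], [134, 155, 164], [128, 149, 159], [128, 150, 160], [129, 150, 160], [128, 150, 160], [129, 150, 160], [135, 153, 163], [146, 158, 166], [148, 161, 170], [142, 154, 162]]
```

Emit:
jog_arm(series=[[[-41, -14.3, 0, 0, 0, 0, 0], [-41, -14.3, 0, 0, 0, 0, 0], [-41, -14.3, 0, 0, 0, 0, 0], [-41, -14.3, 0, 0, 0, 0, 0], [-41, -14.3, 0, 0, 0, 0, 0], [-41, -14.3, 0, 0, 0, 0, 0], [-41, -14.3, 0, 0, 0, 0, 0], [-41, -14.3, 0, 0, 0, 0, 0], [-41, -14.3, 0, 0, 0, 0, 0], [0, 0, 0, 0, 0, 0.14, 0]]])

```text
time_s: 3.15
eef_pos: [0.4809, -0.2638, 0.2313]
eef_rot: [0.001, 0.668, 0.744, -0.001]
wrist_force: [0.5, 0.3, 0.7]
opening: 0.001
grasp_force: 0.0
```

Emit:
jog_arm(series=[[[0, 0, 15, 0, 0, 0, 0], [0, 0, 15, 0, 0, 0, 0], [0, 0, 0, 0, 0, 0, 0], [0, 0, 0, 0, 0, 0, 0], [0, 0, 0, 0, 0, 0, 0], [0, 0, 0, 0, 0, 0, 0], [0, 0, 0, 0, 0, 0, 0], [0, 0, 0, 0, 0, 0, 0], [0, 0, 0, 0, 0, 0, 0], [0, 0, 0, 0, 0, 0, 0]]])

```text
time_s: 4.15
eef_pos: [0.4817, -0.2587, 0.2014]
eef_rot: [0.0, 0.667, 0.745, -0.0]
wrist_force: [0.4, 0.2, 0.2]
opening: 0.0
grasp_force: 0.0
```

```bash
python3 - <<'E'
from h import *
from bench import ctrl
o=ctrl.get_obs();c=ctrl.camera("wrist");np.savez("w2.npz",**c);cv2.imwrite("pics/w2.png",c["frame"])
T=rot(o["eef_rot"]);print(o["time_s"],o["eef_pos"],T.as_matrix().round(4).tolist(),o["wrist_force"])
print(px(c,[[.505,-.139,.057],[.483,-.2585,.067]]))
E
```

```text
4.15 [ 0.4817026  -0.25868776  0.2014023 ] [[-0.1108, 0.9938, 0.0001], [0.9938, 0.1108, -0.0001], [-0.0001, 0.0001, -1.0]] [0.36403493 0.23818856 0.2068323 ]
[[364.61296048  43.677688  ]
 [318.41544488 193.82056071]]
```

View pics/w2.png

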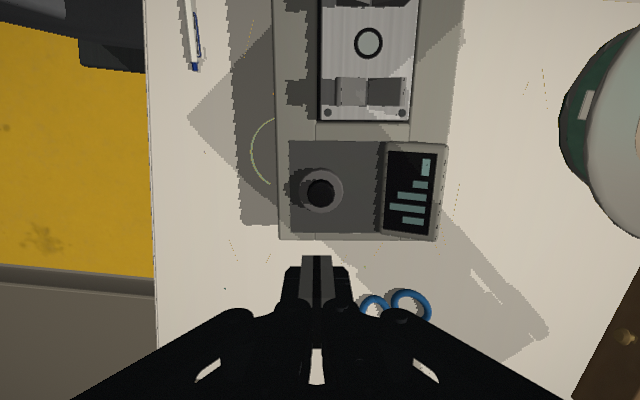

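The window ring is at (368,43) and the button top at (320,193), within 2–3 mm of my estimate. I'll refine the button position and then press.

```bash
python3 - <<'E'
from h import *
c=dict(np.load("w2.npz"));f=c["frame"];g=cv2.cvtColor(f,cv2.COLOR_BGR2GRAY)
def blobs(x0,y0,x1,y1,m,lo):
    n,l,s,ce=cv2.connectedComponentsWithStats(m[y0:y1,x0:x1].astype(np.uint8))
    for i in range(1,n):
        if s[i,4]>lo: print(s[i],ce[i]+[x0,y0]); yield ce[i]+[x0,y0]
for p in blobs(295,165,350,220,g<18,100): print("btn",world(c,*p,.067))
print(g[193,300:345].tolist())
for p in blobs(350,22,388,64,g<60,60): print("win ring",world(c,*p,.057))
E
```

```text
[ 12  15  25  27 349] [317.9025788  193.97994269]
btn [ 0.48258731 -0.25868617  0.067     ]
[42, 41, 42, 41, 40, 41, 39, 12, 13, 15, 17, 16, 18, 16, 18, 16, 18, 15, 17, 17, 18, 15, 18, 15, 17, 17, 18, 19, 17, 18, 18, 20, 24, 24, 38, 87, 86, 85, 85, 85, 85, 87, 95, 78, 66]
[  4   6  28  31 287] [367.42857143  42.88850174]
win ring [ 0.50705041 -0.13821888  0.057     ]
```

Emit:
jog_arm(series=[[[0, 2.3, 42, 0, 0, 0, 0], [0, 0, 42, 0, 0, 0, 0], [0, 0, 42, 0, 0, 0, 0], [0, 0, 0, 0, 0, 0, 0], [0, 0, 4, 0, 0, 0, 0], [0, 0, 4, 0, 0, 0, 0], [0, 0, 3, 0, 0, 0, 0], [0, 0, 2.5, 0, 0, 0, 0], [0, 0, 0, 0, 0, 0, 0], [0, 0, 0, 0, 0, 0, 0]]])

```text
time_s: 5.2
eef_pos: [0.4852, -0.2594, 0.0632]
eef_rot: [0.002, 0.667, 0.745, 0.0]
wrist_force: [1.9, -2.1, 3.1]
opening: 0.002
grasp_force: 1.8
```

Emit:
jog_arm(series=[[[0, 0, 1, 0, 0, 0, 0], [0, 0, 1, 0, 0, 0, 0], [0, 0, 1, 0, 0, 0, 0], [0, 0, 0.5, 0, 0, 0, 0], [0, 0, 0, 0, 0, 0, 0], [0, 0, 0, 0, 0, 0, 0], [0, 0, 0, 0, 0, 0, 0], [0, 0, 0, 0, 0, 0, 0], [0, 0, 0, 0, 0, 0, 0], [0, 0, 0, 0, 0, 0, 0]]])

```text
time_s: 6.2
eef_pos: [0.485, -0.2593, 0.0608]
eef_rot: [0.001, 0.667, 0.745, -0.0]
wrist_force: [-2.1, 1.1, 20.0]
opening: 0.0
grasp_force: 10.1
```

Emit:
jog_arm(series=[[[0, 0, -20, 0, 0, 0, 0], [0, 0, -40, 0, 0, 0, 0], [0, 0, -40, 0, 0, 0, 0], [0, 0, -40, 0, 0, 0, 0], [39, 11.7, 0, 0, 0, 0, 0], [39, 11.7, 0, 0, 0, 0, 0], [39, 11.7, 0, 0, 0, 0, 0], [0, 0, 0, 0, 0, 0, 0], [0, 0, 0, 0, 0, 0, 0], [0, 0, 0, 0, 0, 0, 0]]])

```text
time_s: 7.2
eef_pos: [0.5053, -0.1386, 0.1976]
eef_rot: [-0.001, 0.667, 0.745, -0.0]
wrist_force: [0.6, 0.0, -0.6]
opening: 0.003
grasp_force: 0.0
```

Emit:
jog_arm(series=[[[0, 0, 0, 0, 0, 0, 0], [0, 0, 0, 0, 0, 0, 0], [0, 0, 0, 0, 0, 0, 0], [0, 0, 0, 0, 0, 0, 0], [0, 0, 0, 0, 0, 0, 0], [0, 0, 0, 0, 0, 0, 0], [0, 0, 0, 0, 0, 0, 0], [0, 0, 0, 0, 0, 0, 0], [0, 0, 0, 0, 0, 0, 0], [0, 0, 0, 0, 0, 0, 0]]])

```text
time_s: 8.2
eef_pos: [0.5059, -0.1382, 0.1983]
eef_rot: [0.0, 0.667, 0.745, 0.0]
wrist_force: [-0.1, 0.3, -0.0]
opening: 0.002
grasp_force: 0.0
```

```bash
python3 - <<'E'
from h import *
from bench import ctrl
o=ctrl.get_obs();c=ctrl.camera("wrist");np.savez("w3.npz",**c)
f=c["frame"];cv2.imwrite("pics/w3.png",cv2.resize(f[60:300,200:440],(600,600),interpolation=cv2.INTER_CUBIC))
T=rot(o["eef_rot"]);print(o["time_s"],o["eef_pos"],T.as_matrix().round(4).tolist(),o["wrist_force"])
g=cv2.cvtColor(f,cv2.COLOR_BGR2GRAY)
p=px(c,[.507,-.138,.057]);print(p)
x0,y0=(p-22).astype(int);m=(g[y0:y0+44,x0:x0+44]<60).astype(np.uint8)
n,l,s,ce=cv2.connectedComponentsWithStats(m)
for i in range(1,n):
    if s[i,4]>60:print(s[i],ce[i]+[x0,y0],world(c,*(ce[i]+[x0,y0]),.057))
E
```

```text
8.2 [ 0.50590677 -0.13816158  0.19831458] [[-0.1109, 0.9938, 0.0], [0.9938, 0.1109, -0.0], [-0.0, 0.0, -1.0]] [-0.05672248  0.29765899 -0.01119148]
[318.14398434 191.60422221]
[ 10  11  25  24 191] [318.40314136 191.19895288] [ 0.50718062 -0.13761626  0.057     ]
```

View pics/w3.png

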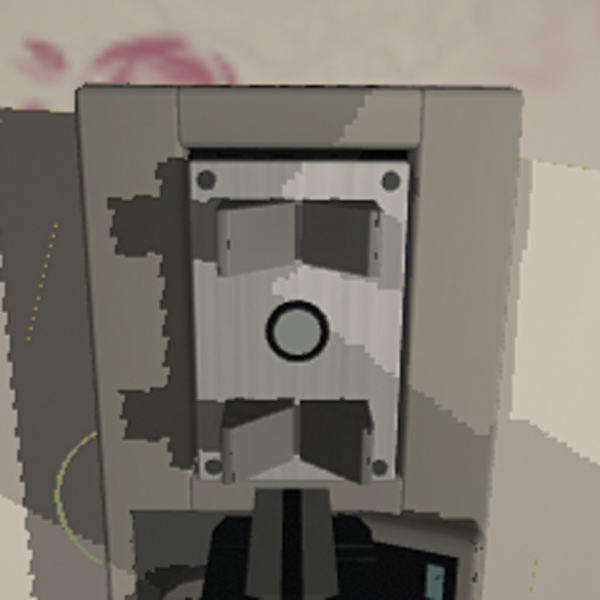

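The V groove runs vertically through the crop from (298,200) to (297,455), with the window ring at (297,330). I'll fit the groove line from the light/dark step between the faces.

```bash
python3 - <<'E'
from h import *
c=dict(np.load("w3.npz"));g=cv2.GaussianBlur(cv2.cvtColor(c["frame"],cv2.COLOR_BGR2GRAY),(3,1),0).astype(float)
L=[]
for r in list(range(144,162))+list(range(224,238)):
    s=g[r,308:330];d=np.diff(s);i=d.argmin();L.append((r,308.5+i,d[i]))
L=np.array(L);print(L[:,1].tolist())
L=L[L[:,2]<-8];k=np.polyfit(L[:,0],L[:,1],1);print(len(L),k)
A=world(c,np.polyval(k,[144,237]),np.array([144,237]),.063);d=A[0]-A[1];print(A,"yaw",np.degrees(np.arctan2(-d[0],d[1])))
# centre of nest on groove nearest to window
w=np.array([.5072,-.1376]);e=d[:2]/np.linalg.norm(d[:2]);print(A[1][:2]+e*((w-A[1][:2])@e))
E
```

```text
[317.5, 317.5, 317.5, 317.5, 317.5, 317.5, 317.5, 317.5, 317.5, 317.5, 317.5, 317.5, 317.5, 317.5, 317.5, 317.5, 317.5, 317.5, 316.5, 316.5, 316.5, 316.5, 316.5, 316.5, 316.5, 316.5, 316.5, 316.5, 316.5, 316.5, 316.5, 316.5]
32 [-1.26327804e-02  3.19420093e+02]
[[ 0.50186606 -0.09683711  0.063     ]
 [ 0.50993815 -0.17762515  0.063     ]] yaw 5.705885114048749
[ 0.50595143 -0.13772475]
```

Emit:
jog_arm(series=[[[36.7, 6.3, 0, 0, 0, 0, 60], [36.7, 6.3, 0, 0, 0, 0, 60], [36.7, 6.3, 0, 0, 0, 0, 60], [36.7, 6.3, 0, 0, 0, 0, 60], [36.7, 6.3, 0, 0, 0, 0, 60], [36.7, 6.3, 0, 0, 0, 0, 60], [36.7, 6.3, 0, 0, 0, 0, 60], [0, 0, 0, 0, 0, -0.145, 60], [0, 0, 0, 0, 0, 0, 60], [0, 0, 0, 0, 0, 0, 60]]])

```text
time_s: 9.25
eef_pos: [0.5212, 0.1218, 0.1982]
eef_rot: [-0.0, 0.612, 0.791, -0.0]
wrist_force: [0.3, -0.3, -0.1]
opening: 0.705
grasp_force: 0.0
```

Emit:
jog_arm(series=[[[0, 0, 30, 0, 0, 0, 60], [0, 0, 30, 0, 0, 0, 60], [0, 0, 30, 0, 0, 0, 60], [0, 0, 0, 0, 0, 0, 60], [0, 0, 0, 0, 0, 0, 60], [0, 0, 0, 0, 0, 0, 60], [0, 0, 0, 0, 0, 0, 60], [0, 0, 0, 0, 0, 0, 60], [0, 0, 0, 0, 0, 0, 60], [0, 0, 0, 0, 0, 0, 60]]])

```text
time_s: 10.25
eef_pos: [0.5214, 0.1221, 0.1087]
eef_rot: [0.0, 0.611, 0.792, 0.0]
wrist_force: [-0.3, 0.8, -0.4]
opening: 0.707
grasp_force: 0.0
```

```bash
python3 - <<'E'
from h import *
from bench import ctrl
o=ctrl.get_obs();T=rot(o["eef_rot"]);print(o["time_s"],o["eef_pos"],T.as_matrix().round(4).tolist(),o["opening"])
print("rod in tool mm",T.inv().apply(np.array([.521,.122,.046])-o["eef_pos"])*1000)
c=ctrl.camera("wrist");cv2.imwrite("pics/w4.png",c["frame"])
E
```

```text
10.25 [0.52144662 0.12205328 0.1086925 ] [[-0.2533, 0.9674, 0.0006], [0.9674, 0.2533, -0.0], [-0.0002, 0.0006, -1.0]] 0.7074331568711816
rod in tool mm [ 0.07373265 -0.48326399 62.6922101 ]
```

View pics/w4.png

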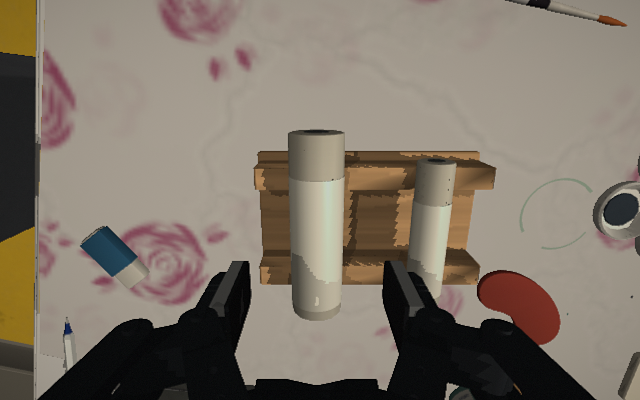

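The fingers straddle the thick rod evenly: pads at columns 248 and 385, rod centred at 317, slim rod clear. Descending and gripping.

Emit:
jog_arm(series=[[[0, -0.5, 25, 0, 0, 0, 60], [0, 0, 25, 0, 0, 0, 60], [0, 0, 20, 0, 0, 0, 60], [0, 0, 13.5, 0, 0, 0, 60], [0, 0, 0, 0, 0, 0, 60], [0, 0, 0, 0, 0, 0, 60], [0, 0, 0, 0, 0, 0, 20], [0, 0, 0, 0, 0, 0, 20], [0, 0, 0, 0, 0, 0, 20], [0, 0, 0, 0, 0, 0, 20]]])

```text
time_s: 11.3
eef_pos: [0.5215, 0.1219, 0.0262]
eef_rot: [0.001, 0.611, 0.792, 0.0]
wrist_force: [-2.9, -0.2, 5.4]
opening: 0.377
grasp_force: 59.0
```

Emit:
jog_arm(series=[[[0, 0, 0, 0, 0, 0, 20], [0, 0, 0, 0, 0, 0, 20], [0, 0, 0, 0, 0, 0, 20], [0, 0, 0, 0, 0, 0, 20], [0, 0, 0, 0, 0, 0, 20], [0, 0, 0, 0, 0, 0, 20], [0, 0, 0, 0, 0, 0, 20], [0, 0, 0, 0, 0, 0, 20], [0, 0, 0, 0, 0, 0, 20], [0, 0, 0, 0, 0, 0, 20]]])

```text
time_s: 12.3
eef_pos: [0.5215, 0.1218, 0.0262]
eef_rot: [0.001, 0.611, 0.792, 0.0]
wrist_force: [-2.5, -0.4, 4.4]
opening: 0.377
grasp_force: 59.0
```

Emit:
jog_arm(series=[[[0, 0, -10, 0, 0, 0, 20], [0, 0, -20, 0, 0, 0, 20], [0, 0, -30, 0, 0, 0, 20], [0, 0, -30, 0, 0, 0, 20], [0, 0, -30, 0, 0, 0, 20], [0, 0, -20, 0, 0, 0, 20], [0, 0, -10, 0, 0, 0, 20], [0, 0, 0, 0, 0, 0.08, 20], [0, 0, 0, 0, 0, 0.073, 20], [0, 0, 0, 0, 0, 0, 20]]])

```text
time_s: 13.3
eef_pos: [0.5202, 0.1219, 0.1745]
eef_rot: [-0.0, 0.67, 0.742, -0.0]
wrist_force: [-0.7, -0.1, -2.7]
opening: 0.378
grasp_force: 60.0
```

```bash
python3 - <<'E'
from h import *
from bench import ctrl
o=ctrl.get_obs();T=rot(o["eef_rot"]);print(o["time_s"],o["eef_pos"],T.as_matrix().round(4).tolist(),o["opening"],o["wrist_force"],o["torque"])
print("delta in tool mm",T.inv().apply(np.array([.5065,-.1377,.15])-o["eef_pos"])*1000)
c=ctrl.camera("wrist");np.savez("w5.npz",**c);cv2.imwrite("pics/w5.png",c["frame"])
E
```

```text
13.3 [0.52022163 0.12187725 0.17445529] [[-0.1022, 0.9948, -0.0009], [0.9948, 0.1022, 0.0], [0.0001, -0.0009, -1.0]] 0.37813642960337995 [-0.69016042 -0.13797087 -2.66111057] [-0.02660726 -0.04882964 -0.04152527]
delta in tool mm [-256.81793506  -40.15767042   24.46634878]
```

View pics/w5.png

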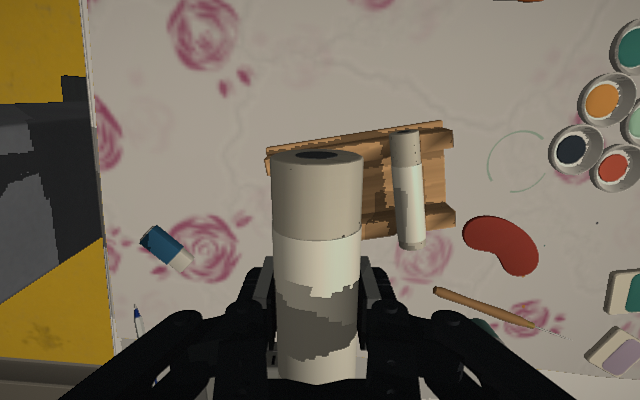

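The rod is held centrally: columns 272–363 near its far end, both pads touching. Next I'll get the rod's lateral offset in the tool frame with the same camera, so calibration errors cancel.

```bash
python3 - <<'E'
from h import *
from bench import ctrl
c=dict(np.load("w5.npz"));o=ctrl.get_obs();T=rot(o["eef_rot"])
z=c["z_map"];zr=o["eef_pos"][2]+.0198
for r in range(175,250,12):
    row=z[r,240:400];w=np.where((row>.05)&(row<.22))[0]+240
    m=(w.min()+w.max())/2;p=world(c,m,r,zr);print(r,w.min(),w.max(),(T.inv().apply(p-o["eef_pos"])*1000).round(2))
# groove in tool frame of w3
T3=R.from_matrix([[-.1109,.9938,0],[.9938,.1109,0],[0,0,-1]]);p3=np.array([.50590677,-.13816158,.19831458])
for g in([.50595,-.13772,.063],[.5072,-.1376,.057]):print("nest in tool w3",T3.inv().apply(np.array(g)-p3)*1000)
E
```

```text
175 270 362 [ 51.51  -0.54 -19.79]
187 271 362 [ 46.97  -0.36 -19.79]
199 271 361 [ 42.33  -0.56 -19.79]
211 272 361 [ 37.58  -0.38 -19.8 ]
223 272 361 [ 32.72  -0.39 -19.8 ]
235 272 361 [ 27.74  -0.4  -19.8 ]
247 273 360 [ 22.65  -0.41 -19.8 ]
nest in tool w3 [4.34061616e-01 9.19360805e-02 1.35314580e+02]
nest in tool w3 [  0.41469201   1.34753348 141.31458   ]
```

Emit:
jog_arm(series=[[[-36.7, -5.6, 0, 0, 0, 0, 20], [-36.7, -5.6, 0, 0, 0, 0, 20], [-36.7, -5.6, 0, 0, 0, 0, 20], [-36.7, -5.6, 0, 0, 0, 0, 20], [-36.7, -5.6, 0, 0, 0, 0, 20], [-36.7, -5.7, 0, 0, 0, 0, 20], [-36.6, -5.7, 0, 0, 0, 0, 20], [0, 0, 20, 0, 0, 0, 20], [0, 0, 20, 0, 0, 0, 20], [0, 0, 10, 0, 0, 0, 20]]])

```text
time_s: 14.35
eef_pos: [0.5066, -0.1374, 0.1227]
eef_rot: [-0.002, 0.669, 0.743, -0.0]
wrist_force: [-1.2, -0.0, -2.4]
opening: 0.38
grasp_force: 60.1
```

Emit:
jog_arm(series=[[[0, 0, 0, 0, 0, 0, 20], [0, 0, 0, 0, 0, 0, 20], [0, 0, 0, 0, 0, 0, 20], [0, 0, 0, 0, 0, 0, 20], [0, 0, 0, 0, 0, 0, 20], [0, 0, 0, 0, 0, 0, 20], [0, 0, 0, 0, 0, 0, 20], [0, 0, 0, 0, 0, 0, 20], [0, 0, 0, 0, 0, 0, 20], [0, 0, 0, 0, 0, 0, 20]]])

```text
time_s: 15.35
eef_pos: [0.508, -0.1376, 0.1248]
eef_rot: [-0.0, 0.67, 0.743, -0.0]
wrist_force: [0.1, -0.1, -2.3]
opening: 0.379
grasp_force: 60.1
```

```bash
cat > s.py <<'E'
from h import *
from bench import ctrl
o=ctrl.get_obs();T=rot(o["eef_rot"]);m=T.as_matrix();y=m[:,1]
print(o["time_s"],o["eef_pos"].round(4),"yaw",np.degrees(np.arctan2(y[1],y[0])).round(2),"tilt",m[:2,2].round(4),"F",np.round(o["wrist_force"],2),"Ftool",T.inv().apply(o["wrist_force"]).round(2),"M",np.round(o["torque"],3))
print("to nest, tool mm",(T.inv().apply(np.array([.507,-.1377,.067])-o["eef_pos"])*1000).round(2))
E
python3 s.py; python3 - <<'E'
from h import *
from bench import ctrl
c=ctrl.camera("wrist");cv2.imwrite("pics/w6.png",c["frame"])
E
```

```text
15.35 [ 0.508  -0.1376  0.1248] yaw 5.9 tilt [-0.0001  0.    ] F [ 0.07 -0.15 -2.3 ] Ftool [-0.16  0.05  2.3 ] M [-0.054 -0.023  0.041]
to nest, tool mm [ 3.000e-02 -9.700e-01  5.776e+01]
```

View pics/w6.png

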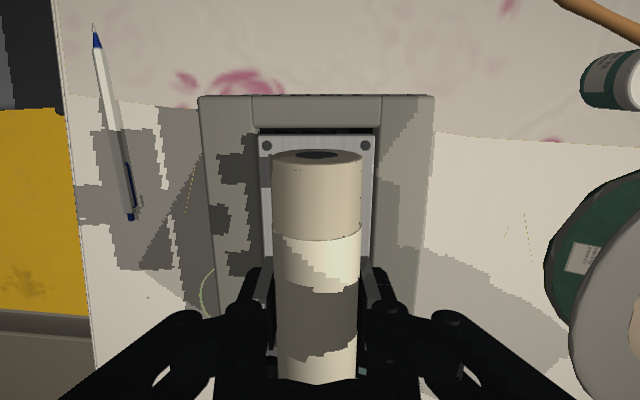

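The rod (271–362) is over the carriage (258–376), both centred on column 317. Descending to just above contact.

Emit:
jog_arm(series=[[[0, -0.5, 18, 0, 0, 0, 20], [0, 0, 18, 0, 0, 0, 20], [0, 0, 10, 0, 0, 0, 20], [0, 0, 6, 0, 0, 0, 20], [0, 0, 2, 0, 0, 0, 20], [0, 0, 0, 0, 0, 0, 20], [0, 0, 0, 0, 0, 0, 20], [0, 0, 0, 0, 0, 0, 20], [0, 0, 0, 0, 0, 0, 20], [0, 0, 0, 0, 0, 0, 20]]])

```text
time_s: 16.4
eef_pos: [0.5077, -0.1378, 0.0711]
eef_rot: [0.0, 0.67, 0.743, 0.0]
wrist_force: [-0.0, 0.0, -1.6]
opening: 0.377
grasp_force: 60.1
```

```bash
python3 s.py
```

```text
16.4 [ 0.5077 -0.1378  0.0711] yaw 5.9 tilt [ 0.0005 -0.0003] F [-0.02  0.03 -1.63] Ftool [ 0.03 -0.02  1.63] M [-0.019 -0.01   0.044]
to nest, tool mm [ 0.13 -0.65  4.1 ]
```

Free so far. Going down 5 mm slowly to feel contact.

Emit:
jog_arm(series=[[[0, 0, 1, 0, 0, 0, 20], [0, 0, 1, 0, 0, 0, 20], [0, 0, 1, 0, 0, 0, 20], [0, 0, 1, 0, 0, 0, 20], [0, 0, 0.5, 0, 0, 0, 20], [0, 0, 0.5, 0, 0, 0, 20], [0, 0, 0, 0, 0, 0, 20], [0, 0, 0, 0, 0, 0, 20], [0, 0, 0, 0, 0, 0, 20], [0, 0, 0, 0, 0, 0, 20]]])

```text
time_s: 17.4
eef_pos: [0.5077, -0.1377, 0.066]
eef_rot: [0.0, 0.67, 0.743, 0.0]
wrist_force: [-0.4, 1.1, 3.6]
opening: 0.378
grasp_force: 60.6
```

```bash
python3 s.py
```

```text
17.4 [ 0.5077 -0.1377  0.066 ] yaw 5.9 tilt [ 0.0005 -0.0002] F [-0.45  1.15  3.6 ] Ftool [ 1.19 -0.32 -3.6 ] M [0.253 0.05  0.078]
to nest, tool mm [ 0.09 -0.72 -1.03]
```

Emit:
jog_arm(series=[[[0, 0, 0.5, 0, 0, 0, 20], [0, 0, 0.5, 0, 0, 0, 20], [0, 0, 0.5, 0, 0, 0, 20], [0, 0, 0.5, 0, 0, 0, 20], [0, 0, 0.5, 0, 0, 0, 20], [0, 0, 0.5, 0, 0, 0, 20], [0, 0, 0, 0, 0, 0, 20], [0, 0, 0, 0, 0, 0, 20], [0, 0, 0, 0, 0, 0, 20], [0, 0, 0, 0, 0, 0, 20]]])

```text
time_s: 18.4
eef_pos: [0.5077, -0.1377, 0.0631]
eef_rot: [0.0, 0.67, 0.743, 0.0]
wrist_force: [-0.4, 2.7, 6.7]
opening: 0.379
grasp_force: 60.8
```

```bash
python3 s.py
```

```text
18.4 [ 0.5077 -0.1377  0.0631] yaw 5.9 tilt [ 0.0004 -0.0001] F [-0.36  2.68  6.68] Ftool [ 2.7  -0.08 -6.68] M [0.273 0.173 0.071]
to nest, tool mm [ 0.1  -0.72 -3.89]
```

Emit:
jog_arm(series=[[[0, 0, 0.6, 0, 0, 0, 20], [0, 0, 0.6, 0, 0, 0, 20], [0, 0, 0.6, 0, 0, 0, 20], [0, 0, 0.6, 0, 0, 0, 20], [0, 0, 0.6, 0, 0, 0, 20], [0, 0, 0.5, 0, 0, 0, 20], [0, 0, 0.5, 0, 0, 0, 20], [0, 0, 0.5, 0, 0, 0, 20], [0, 0, 0, 0, 0, 0, 20], [0, 0, 0, 0, 0, 0, 20]]])

```text
time_s: 19.4
eef_pos: [0.5078, -0.1377, 0.0592]
eef_rot: [0.0, 0.67, 0.743, 0.0]
wrist_force: [-3.2, 3.0, 11.4]
opening: 0.381
grasp_force: 61.6
```

```bash
python3 s.py
```

```text
19.4 [ 0.5078 -0.1377  0.0592] yaw 5.91 tilt [ 0.0004 -0.0002] F [-3.17  2.97 11.42] Ftool [  3.27  -2.84 -11.43] M [0.414 0.487 0.033]
to nest, tool mm [ 0.13 -0.78 -7.82]
```

Emit:
jog_arm(series=[[[0, -0.2, 0, 0, 0, 0, 20], [0, -0.1, 0.3, 0, 0, 0, 20], [0, 0, 0.3, 0, 0, 0, 20], [0, 0, 0.3, 0, 0, 0, 20], [0, 0, 0.3, 0, 0, 0, 20], [0, 0, 0.3, 0, 0, 0, 20], [0, 0, 0, 0, 0, 0, 20], [0, 0, 0, 0, 0, 0, 20], [0, 0, 0, 0, 0, 0, 20], [0, 0, 0, 0, 0, 0, 20]]])

```text
time_s: 20.4
eef_pos: [0.5079, -0.1378, 0.059]
eef_rot: [0.0, 0.67, 0.743, 0.0]
wrist_force: [-7.2, 5.4, 23.9]
opening: 0.382
grasp_force: 62.7
```

```bash
python3 s.py
```

```text
20.4 [ 0.5079 -0.1378  0.059 ] yaw 5.92 tilt [ 0.0009 -0.0004] F [-7.25  5.37 23.88] Ftool [  6.08  -6.63 -23.89] M [0.801 1.108 0.028]
to nest, tool mm [ 0.17 -0.84 -7.96]
```

Emit:
jog_arm(series=[[[0, -0.3, 0, 0, 0, 0, 20], [0, -0.2, 0, 0, 0, 0, 20], [0, 0, -0.3, 0, 0, 0, 20], [0, 0, 0, 0, 0, 0, 20], [0, 0, 0, 0, 0, 0, 20], [0, 0, 0, 0, 0, 0, 20], [0, 0, 0, 0, 0, 0, 20], [0, 0, 0, 0, 0, 0, 20], [0, 0, 0, 0, 0, 0, 20], [0, 0, 0, 0, 0, 0, 20]]])

```text
time_s: 21.4
eef_pos: [0.5078, -0.1378, 0.0591]
eef_rot: [0.001, 0.67, 0.743, 0.001]
wrist_force: [-4.4, 5.1, 20.2]
opening: 0.381
grasp_force: 62.2
```

```bash
python3 s.py
```

```text
21.4 [ 0.5078 -0.1378  0.0591] yaw 5.91 tilt [ 0.002  -0.0004] F [-4.42  5.1  20.16] Ftool [  5.51  -3.83 -20.17] M [0.801 0.635 0.07 ]
to nest, tool mm [ 0.19 -0.79 -7.91]
```

```bash
python3 -c "
from bench import ctrl
print(ctrl.hand_in())"
```

```text
the job is handed in; nothing more can be done
None
```

The job is handed in: I zeroed the reader, and the thick rod is held pressed in the V nest. It bears on both faces with about 20 N at the wrist and the nest is down at its stop, going by the force and height readings. I got no verdict back.

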